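Close and clip the contact grill

TASK

Get the contact grill ready to heat up: with the fingertips only, push its drip tray fully home and swing the half-open lid gently down until it rests on the lower plate. When the lid is down, push the hanging clip at the lid's front edge all the way in so that it locks over the base. Only push: pick up or lift nothing, leave the grill where it stands, and do not disturb the pepper mill, the spice jar and the mug.

Things in the scene. Friction and masses are not known exactly. Their poses are not given: they have to be found in the camera images.
- grill: contact grill (sandwich press) of black plastic and steel, about 4 kg in all, standing loose on its four rubber feet on the worktop; base 220 (x) x 220 (y) mm, top of the lower plate 55 mm above the worktop. Origin: centre of the underside; its x axis points from the front (clip, tray, towards the robot) to the back (hinge), z up. Closed, the lid's flat top is 90 mm above the worktop.
- grill_lid (a joint): lid hinge, rad: 0 = lid down on the lower plate, positive = raised (starts half open, 0.7 to 1.12); a stiff hinge: the lid stays where it is left, and takes 2 to 6 N at the grip to push down
- grill_clip (a joint): clip hinge, rad: 0 = clip in, hanging flat against the grill's front (locked when the lid is down), positive = swung out forwards from the lid (starts 0.6 to 0.9); it stays where it is left and takes about 1 N near its free end; pressing on its outer face turns it in
- drip_tray (a joint): drip tray slide, m: 0 = home, positive = pulled out to the front (starts 0.025 to 0.055); takes 1.5 to 2 N
- lid_hinge (a point): the lid's hinge line, half-way along it: in the grill's frame at x = +110 mm, y = 0, 62 mm above the worktop; it runs along the grill's y axis
- lid_grip (a point): centre of the upper face of the black grip (136 mm along the grill's y, 36 mm wide, cap standing 18 mm above the lid's top). With the lid down it is 172 mm in front of the hinge line (towards -x of the grill) and 46 mm above it; it turns with the lid. This upper face is the outside of the lid: pushing on it along the lid's arc closes the lid
- clip_pivot (a point): the clip's hinge line, half-way along it; on the lid's front edge, with the lid down 112 mm in front of the grill's origin and 74 mm above the worktop; it runs along the grill's y axis
- clip_end (a point): point on the outer face of the clip, 6 mm from its free end and 30 mm from its hinge line (clip: a steel flap 44 mm wide along the grill's y, 36 mm long, 4 mm thick). With lid down and clip in it is 118 mm in front of the grill's origin, 44 mm above the worktop
- tray_front (a point): centre of the drip tray's black front face (150 mm wide along the grill's y, from 9 to 31 mm above the worktop, with a 3 mm lip along its upper edge). Home, it is 112 mm in front of the grill's origin
- mill: wooden pepper mill, 58 mm across, 170 mm tall, standing loose to the right of the grill, beyond the spice jar; origin at the centre of its underside
- spice_jar: glass spice jar with screw cap, 45 mm across, 106 mm tall, standing loose to the right of the grill, nearest to it; origin at the centre of its underside
- mug: striped mug, 85 mm across, 93 mm tall, standing loose to the right, beyond the spice jar, near the inner corner of the worktop; origin at the centre of its underside

How it is judged:
On the way, in this order (a step that is already met when the one before it is completed fails the run):
1. the lid is down on the lower plate while the clip still stands out (value of joint grill_lid below 0.04 rad and value of joint grill_clip above 0.3 rad), for 0.1 s.
2. the clip is pushed in with the lid down (value of joint grill_lid below 0.04 rad and value of joint grill_clip below 0.12 rad), for 0.1 s.
At the end, for the whole second after the job is handed in: The lid is down (within 0.04 rad), the clip is in (within 0.12 rad), the drip tray is home (within 4 mm), and the grill stands level and still within 15 mm of where it stood; mill, spice jar and mug are within 30 mm of where they stood (all of step 2 and value of joint drip_tray below 0.004 m and distance of grill from where it was at the start of the episode below 0.015 m and angle between grill's own z axis and vertical below 0.05 rad and linear speed of grill below 0.02 m/s and distance of each of mill, spice_jar, mug from where it was at the start of the episode below 0.03 m); the robot touches nothing.
It fails at once if the lid is slammed (faster than 3 rad/s) (velocity of joint grill_lid below -3 rad/s).
It fails at once if the arm or the gripper's body, not the fingers, pushes the grill with over 15 N (contact force between the arm and grill above 15 N).
It fails at once if the grill is lifted or tipped, shoved more than 15 mm, or its lid lifted further open (height (world z) of grill above 0.015 m or angle between grill's own z axis and vertical above 0.12 rad or value of joint grill_lid above 1.25 rad or distance of grill from where it was at the start of the episode above 0.015 m).
It fails at once if the mill, the spice jar or the mug is moved, lifted or knocked over (distance of any of mill, spice_jar, mug from where it was at the start of the episode above 0.03 m or angle between any of mill, spice_jar, mug's own z axis and vertical above 0.4 rad).
It also fails if it takes over 64 s, if anything falls off the work surface, if the arm or the gripper's body presses on something with over 40 N, if the wrist force passes 120 N, or if a joint passes its speed limit or range.

ROBOT

A 6-joint arm with a two-finger parallel gripper is mounted at the origin on a cart in front of the work surface, level with it; the furniture and walls round the work are solid. World frame = base frame: x ahead of the robot, y to its left, z up, the work surface at z = 0. Lengths are in m, angles in rad, forces in N, time in s.
With the tool pointing down it reaches from about 0.375 to 0.975 m from the base axis. Payload 3.8 kg.
Tool frame: the origin (TCP) lies between the finger pads; the fingertips stand 17 mm ahead of it and the grasp point (between the pads) lies 2 mm behind it; z points along the fingers, y is the line along which they close (so a half turn about z gives the same grasp; the last joint's range is limited). The gripper opens to 88 mm and grips with 3 to 60 N. Pads are 18 mm wide; open, the fingers measure 123 mm over their backs; the gripper's body (75 mm by 187 mm) begins 45 mm behind the grasp point.
Start: joints at [1.168, 0.264, 1.604, -0, 1.274, -0.037], TCP at [0.241, 0.63, 0.256] pointing down, gripper open.
Joint ranges: [-2.63, 2.63], [-0.94, 2.18], [0.31, 2.57], [-1.31, 4.45], [0, 2.66], [-2.55, 2.55]. Speed limits (rad/s): [2.57, 2.57, 3.14, 3.14, 3.14, 3.14].

INTERFACE

Orientations are given as a 3x3 rotation matrix whose columns are the frame's x, y, z axes.
In Python, from station import * gives the robot as it stands. The module is installed in compiled form; this text tells all that it offers.
- The arm moves only by the shell command python3 -m inch 'ROWS' [FORCE]. ROWS is a JSON object of lists of equal length, an entry for each row: "gripper": the opening, from 0 (shut) to 1 (fully open); "xyz": the shift along the tool's x, y, z in units of 0.5 m (1.0 is 0.5 m), a list of three; "twist": the turn, a rotation vector about the tool's x, y, z in units of 30 degrees (1.0 is 30 degrees), a list of three. In form: {"gripper": [gripper, ...], "xyz": [[dx, dy, dz], ...], "twist": [[rx, ry, rz], ...]}. A call has 1 to 5 rows; each row is the pose to reach, as a shift and turn from the pose commanded when the call began, along the tool's axes at that moment; what a row does not reach only later rows make up. A row lasts 1/8 s, in which the tool goes at most 62.5 mm and 10.7 degrees, less where a joint would pass 70% of its speed; a pose out of reach is approached as far as the arm can. A call with a number of a shift or a turn outside -1 to 1 is refused whole. A call with a gripper value outside its range is refused whole. The fingers move at their own pace and stop on an object; FORCE is the grip in N (left out, the last holds). Time passes only in rows, so rows that repeat a pose let the fingers close. It gives the time, the measured TCP pose, the force, the opening and the grip force at its end, in the units of the state.
- state(): the state, without advancing time (a new reading comes with each control period).
- read_camera(name): name is "side" or "top" or "wrist"; returns a dict with "img" (420x560x3 uint8, red, green, blue), "z_map" (420x560 float32, m along the optical axis (not along the pixel's ray), 0 where there is no reading), "vertical_fov" (degrees; the focal length in pixels is half the picture's height over the tangent of half this angle, whatever the lens; pixels are square), "cx", "cy" (the principal point, pixels), "k1" (the pictures are not rectified: a ray, as slopes to the right and down, at radius r is drawn at 1 + k1 r^2 times it, then the intrinsics apply), "R" (3x3) and "t" (3): a world point X has camera coordinates R X + t. Camera axes: x right, y down, z forward; pixel columns grow to the right and rows downward; lengths in m; the calibration is good to about 2 mm. A picture is of the moment at which its call begins.
- sign_off(): hands the job in; it is judged then, once.
The state is a dict: "clock": time; "joints": joint angles; "dq": joint speeds; "effort": joint torques, N m; "tool_pos": TCP position; "tool_rot": TCP orientation; "wrist_force": force on the tool from outside, world axes, zero at the start; "torque": the same for the moment, N m; "width": opening from 0.0 (shut) to 1.0 (fully open); "finger_force": force on a finger pad.
Only numpy, scipy, OpenCV 4.12 (cv2) and the standard library are available. Lean on these libraries where they do the work, as an engineer would, in place of code of your own. Each camera call takes 0.05 s, during which the arm holds its last target. There are 200 camera calls.

## Working session

There is one attempt and no reset: what is moved stays moved. The work goes in short steps, Python scripts to look and compute and a shell command to move; the robot and the scene stay as the last step left them, time stands still between calls to the robot, and variables do not carry over. Pictures are saved under pics/ and viewed, at most 10 in all, crops included, and the job is handed in when it is done.

```bash
mkdir -p pics; cat > h.py <<'E'
from station import *
import numpy as np, cv2
def cloud(c):
    H,W=c["z_map"].shape; f=H/2/np.tan(np.radians(c["vertical_fov"])/2)
    K=np.array([[f,0,c["cx"]],[0,f,c["cy"]],[0,0,1]])
    v,u=np.mgrid[:H,:W].astype(np.float32)
    p=cv2.undistortPoints(np.stack([u.ravel(),v.ravel()],1)[:,None],K,np.array([c["k1"],0,0,0.]))[:,0].reshape(H,W,2)
    z=c["z_map"][...,None]
    X=np.concatenate([p*z,z],2)
    P=(X-c["t"])@c["R"]
    P[c["z_map"]==0]=np.nan
    return P
def show(c,n): cv2.imwrite(n,c["img"][...,::-1])
E
python3 - <<'E'
from h import *
ims=[]
for n in ("side","top"):
    c=read_camera(n); P=cloud(c); np.savez(n+".npz",P=P,img=c["img"]); show(c,f"pics/{n}0.png")
    print(n,-np.array(c["R"]).T@c["t"],c["R"][2])
print(state()["tool_rot"],state()["wrist_force"])
E
```

```text
side [ 0.1206408  -0.3912951   0.89760486] [ 0.29696903  0.61797178 -0.72795623]
top [0.33353318 0.26711863 1.03684077] [ 0.10161983 -0.00663155 -0.9948012 ]
[[-9.33830824e-01  3.57714095e-01 -7.85882786e-04]
 [ 3.57714950e-01  9.33829013e-01 -1.84080365e-03]
 [ 7.53987345e-05 -2.00012121e-03 -9.99997997e-01]] [ 0.6877039   0.30855862 -1.02353679]
```

View pics/side0.png

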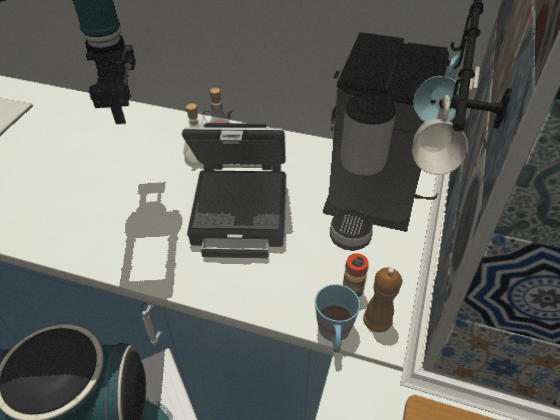

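View pics/top0.png

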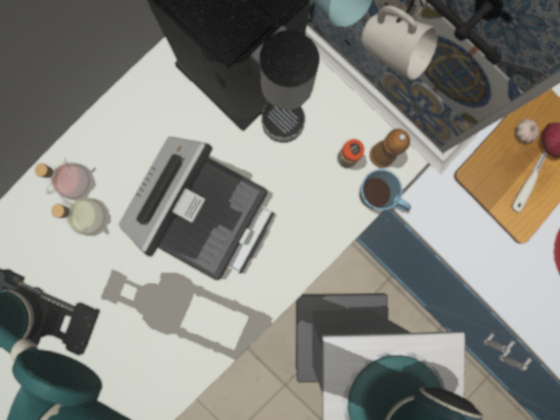

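The side view shows the lid about half open (235,150), with the clip at the lid's front edge (232,135) and the tray out at (235,247). In the top view the grip is at (160,190), the clip at (190,205) and the tray lip at (252,242). The jar (351,153), mill (390,148) and mug (381,190) are well clear to the right.

```bash
python3 - <<'E'
from h import *
T=np.load("top.npz")["P"];S=np.load("side.npz")["P"];ti=np.load("top.npz")["img"]
for n,p in dict(front1=(266,190),front2=(220,275),grip=(160,190),grip1=(178,158),grip2=(145,220),clip=(190,205),tray=(252,242),lipR=(270,212),lipL=(236,270),jar=(351,150),lidA=(210,147),lidB=(153,252),lidfront=(178,205),lidback=(130,200)).items(): print("T",n,T[p[1],p[0]].round(3))
for n,p in dict(clip=(232,135),lid=(235,155),plate=(240,200),tray=(235,240)).items(): print("S",n,S[p[1],p[0]].round(3))
# base
for nm,P in(("T",T),("S",S)):
    m=(P[...,2]>.045)&(P[...,2]<.062)&(P[...,0]>.3)&(P[...,0]<.85)&(P[...,1]>.1)&(P[...,1]<.7)
    m=cv2.morphologyEx(m.astype(np.uint8),cv2.MORPH_OPEN,np.ones((3,3)))
    n,l,st,ce=cv2.connectedComponentsWithStats(m)
    for i in range(1,n):
        if st[i,4]>800:
            q=P[l==i][:,:2].astype(np.float32); r=cv2.minAreaRect(q*1000); print(nm,st[i],r, cv2.boxPoints(r).round(0).tolist())
E
```

```text
T front1 [0.464 0.28  0.047]
T front2 [0.286 0.375 0.049]
T grip [0.438 0.458 0.244]
T grip1 [0.493 0.428 0.244]
T grip2 [0.388 0.483 0.241]
T clip [0.411 0.403 0.261]
T tray [0.355 0.311 0.009]
T lipR [0.419 0.272 0.03 ]
T lipL [0.296 0.344 0.027]
T jar [0.537 0.108 0.106]
T lidA [0.512 0.373 0.246]
T lidB [0.333 0.468 0.244]
T lidfront [0.411 0.423 0.258]
T lidback [0.448 0.583 0.002]
S clip [0.411 0.402 0.259]
S lid [0.441 0.476 0.141]
S plate [0.423 0.422 0.051]
S tray [0.374 0.347 0.009]
T [ 159  158  108  111 6457] ((401.66351318359375, 388.0722961425781), (153.4243621826172, 219.77542114257812), 61.37201690673828) [[268.0, 373.0], [461.0, 268.0], [535.0, 403.0], [342.0, 508.0]]
S [ 191  168   95   71 5797] ((418.3986511230469, 421.11260986328125), (227.7428741455078, 219.70420837402344), 61.75421142578125) [[268.0, 373.0], [461.0, 269.0], [569.0, 469.0], [376.0, 573.0]]
```

```bash
cat >> h.py <<'E'
A=np.radians(61.6); O=np.array([.417,.417]); C,Sn=np.cos(A),np.sin(A)
def g(P):
    d=P[...,:2]-O; return np.stack([d[...,0]*C+d[...,1]*Sn,-d[...,0]*Sn+d[...,1]*C,P[...,2]],-1)
def tool():
    s=state(); R=np.array(s["tool_rot"]); p=g(np.array(s["tool_pos"])); y=R[:,1]
    print("t",round(s["clock"],2),"tcp(grill)",p.round(4),"tip z",round(p[2]-.017,4),"yaw err deg",round(np.degrees(np.arctan2(y[1],y[0])-(A-np.pi/2)),2),"z",R[:,2].round(3),"F",np.round(s["wrist_force"],1),"w",s["width"],"j",np.round(s["joints"],2))
E
python3 - <<'E'
from h import *
for nm in("top","side"):
    G=g(np.load(nm+".npz")["P"]); x,y,z=G[...,0],G[...,1],G[...,2]
    m=(abs(y)<.07)&(x>-.19)&(x<-.113)&(z>.006)&(z<.045); q=G[m]
    print(nm,"tray n",m.sum(), "x pct",np.percentile(q[:,0],[1,5,20,50]).round(4),"lip z>.02:", np.percentile(q[q[:,2]>.022][:,0],[2,10,50]).round(4), "y",np.percentile(G[(x>-.19)&(x<-.115)&(z>.02)&(z<.04)&(abs(y)<.12)][:,1],[1,99]))
    m=(abs(y)<.105)&(x>-.06)&(x<.11)&(z>.1)&(z<.32); q=G[m]
    if nm=="top":
        # signed height above lid top as function of lid angle
        best=None
        for th in np.arange(.65,1.15,.01):
            dx,dz=q[:,0]-.11,q[:,2]-.062
            l=-dx*np.cos(th)+dz*np.sin(th); h=dx*np.sin(th)+dz*np.cos(th)
            n=(abs(h-.028)<.002).sum(); n2=(abs(h-.046)<.002).sum()
            print(round(th,2),n,n2,end='; ')
    else: print("max z",q[:,2].max())
    m=(z>.03)&(abs(x)<.45)&(abs(y)<.5)&((abs(y)>.125)|(x>.15)); q=G[m]
    for zz in((.03,.15),(.15,.5)):
        k=(q[:,2]>zz[0])&(q[:,2]<zz[1]); e=q[k]; d=np.hypot(*(np.abs(e[:,:2])).T); print("others nearest",zz, e[np.argsort(d)[:1]].round(3), "coffee: x min",e[(e[:,0]>.12)&(abs(e[:,1])<.1)][:,0].min() if len(e[(e[:,0]>.12)&(abs(e[:,1])<.1)]) else None)
tool()
E
python3 -m inch '{"gripper":[0,0,0],"xyz":[[0,0,-0.07],[0,0,-0.14],[0,0,-0.2]],"twist":[[0,0,0.33],[0,0,0.66],[0,0,1]]}' 10
```

```text
top tray n 737 x pct [-0.1387 -0.1368 -0.133  -0.1259] lip z>.02: [-0.1387 -0.1367 -0.1312] y [-0.07359592  0.07292745]
0.65 0 27; 0.66 0 38; 0.67 0 48; 0.68 0 67; 0.69 0 86; 0.7 0 121; 0.71 0 141; 0.72 0 163; 0.73 0 212; 0.74 0 235; 0.75 0 275; 0.76 0 324; 0.77 0 400; 0.78 0 445; 0.79 0 485; 0.8 5 513; 0.81 12 641; 0.82 15 710; 0.83 24 729; 0.84 58 728; 0.85 84 721; 0.86 110 691; 0.87 100 701; 0.88 91 657; 0.89 141 648; 0.9 219 896; 0.91 267 1180; 0.92 274 749; 0.93 303 167; 0.94 351 86; 0.95 381 61; 0.96 375 110; 0.97 335 162; 0.98 316 191; 0.99 357 220; 1.0 1127 370; 1.01 1372 469; 1.02 1034 293; 1.03 876 54; 1.04 853 0; 1.05 841 0; 1.06 795 0; 1.07 679 0; 1.08 571 0; 1.09 463 0; 1.1 432 0; 1.11 436 0; 1.12 350 0; 1.13 168 0; 1.14 40 0; others nearest (0.03, 0.15) [[ 0.036 -0.215  0.094]] coffee: x min 0.20078615086619242
others nearest (0.15, 0.5) [[0.017 0.208 0.328]] coffee: x min 0.28530113018359937
side tray n 570 x pct [-0.1383 -0.1367 -0.1348 -0.133 ] lip z>.02: [-0.1382 -0.1364 -0.1313] y [-0.07231577  0.07302895]
max z 0.26284759856219003
others nearest (0.03, 0.15) [[ 0.037 -0.215  0.087]] coffee: x min 0.27963894063098066
others nearest (0.15, 0.5) [[ 0.03  -0.206  0.277]] coffee: x min 0.2840640376409927
t 0.1 tcp(grill) [0.1036 0.2558 0.2546] tip z 0.2376 yaw err deg 97.44 z [-0.001 -0.002 -1.   ] F [ 0.7  0.3 -1. ] w 0.9965837182953153 j [ 1.17  0.26  1.61  0.    1.27 -0.04]
clock: 0.48
tool_pos: [0.2414, 0.6302, 0.3564]
tool_rot: [[-0.625, 0.78, -0.0], [0.78, 0.625, -0.0], [-0.0, -0.0, -1.0]]
wrist_force: [0.7, 0.1, -0.7]
width: 0.682
finger_force: 0.0
```

```bash
python3 -m inch '{"gripper":[0,0,0,0,0],"xyz":[[-0.1,-0.05,0],[-0.2,-0.1,0],[-0.32,-0.15,0],[-0.42,-0.2,0],[-0.5,-0.24,0]],"twist":[[0,0,0.33],[0,0,0.66],[0,0,1],[0,0,1],[0,0,1]]}' && python3 -m inch '{"gripper":[0,0,0],"xyz":[[0,0,0],[0,0,0],[0,0,0]],"twist":[[0,0,0.33],[0,0,0.66],[0,0,1]]}' && python3 -m inch '{"gripper":[0],"xyz":[[0,0,0]],"twist":[[0,0,0.25]]}'; python3 -c "
from h import *
tool()"
```

```text
clock: 1.1
tool_pos: [0.3057, 0.3583, 0.3552]
tool_rot: [[-0.157, 0.988, -0.0], [0.988, 0.157, -0.001], [-0.001, -0.0, -1.0]]
wrist_force: [0.1, -0.0, -0.1]
width: 0.115
finger_force: 0.0
clock: 1.48
tool_pos: [0.3056, 0.3601, 0.3553]
tool_rot: [[0.364, 0.932, -0.001], [0.932, -0.364, -0.0], [-0.001, -0.0, -1.0]]
wrist_force: [-0.3, -1.1, 0.0]
width: 0.008
finger_force: 0.0
clock: 1.6
tool_pos: [0.3055, 0.3602, 0.3552]
tool_rot: [[0.481, 0.877, -0.001], [0.877, -0.481, -0.001], [-0.001, -0.0, -1.0]]
wrist_force: [0.2, -0.2, -0.2]
width: 0.007
finger_force: 0.0
t 1.6 tcp(grill) [-0.1029  0.0711  0.3552] tip z 0.3382 yaw err deg -0.34 z [-0.001 -0.001 -1.   ] F [ 0.2 -0.2 -0.2] w 0.007481701506066546 j [ 0.81 -0.17  1.88 -0.    1.44  1.32]
```

```bash
python3 -m inch '{"gripper":[0,0],"xyz":[[-0.08,0.07,0],[-0.16,0.14,0]],"twist":[[0,0,0],[0,0,0]]}' && python3 -m inch '{"gripper":[0,0,0,0,0],"xyz":[[0,0,0.12],[0,0,0.24],[0,0,0.36],[0,0,0.48],[0,0,0.58]],"twist":[[0,0,0],[0,0,0],[0,0,0],[0,0,0],[0,0,0]]}' && python3 -m inch '{"gripper":[0,0,0],"xyz":[[0,0,0.03],[0,0,0.06],[0,0,0.06]],"twist":[[0,0,0],[0,0,0],[0,0,0]]}'; python3 -c "
from h import *
tool(); c=read_camera('top'); show(c,'pics/a.png')"
```

```text
clock: 1.85
tool_pos: [0.3289, 0.2559, 0.3551]
tool_rot: [[0.475, 0.88, -0.001], [0.88, -0.475, -0.001], [-0.001, -0.0, -1.0]]
wrist_force: [0.7, -0.4, 0.8]
width: 0.002
finger_force: 0.0
clock: 2.48
tool_pos: [0.3281, 0.2561, 0.0633]
tool_rot: [[0.477, 0.879, -0.001], [0.879, -0.477, -0.001], [-0.001, -0.001, -1.0]]
wrist_force: [0.4, 0.9, 0.8]
width: 0.008
finger_force: 0.0
clock: 2.85
tool_pos: [0.3296, 0.2573, 0.0361]
tool_rot: [[0.476, 0.879, 0.0], [0.879, -0.476, 0.0], [0.0, 0.0, -1.0]]
wrist_force: [-1.0, -0.3, -0.2]
width: 0.007
finger_force: 0.0
t 2.85 tcp(grill) [-0.1821  0.0009  0.0361] tip z 0.0191 yaw err deg -0.05 z [ 0.  0. -1.] F [-1.  -0.3 -0.2] w 0.006733161348989989 j [0.6  0.04 2.32 0.   0.78 1.1 ]
```

View pics/a.png

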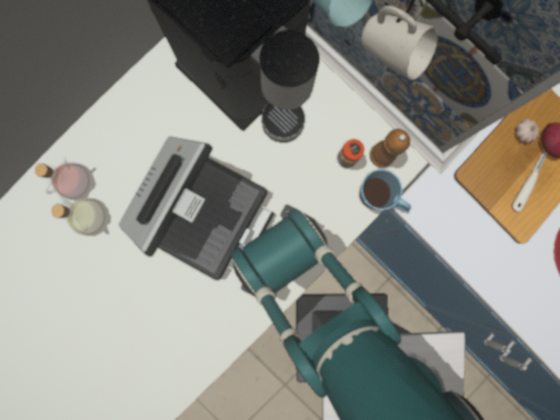

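The hand (280,250) is in front of the tray, with the grill and its neighbours undisturbed. Now I'll push the tray.

```bash
python3 -m inch '{"gripper":[0,0,0,0,0],"xyz":[[0.03,0,0],[0.06,0,0],[0.075,0,0],[0.09,0,0],[0.102,0,0]],"twist":[[0,0,0],[0,0,0],[0,0,0],[0,0,0],[0,0,0]]}' && python3 -m inch '{"gripper":[0,0,0],"xyz":[[0.01,0,0],[0.016,0,0],[0.016,0,0]],"twist":[[0,0,0],[0,0,0],[0,0,0]]}'; python3 -c "
from h import *
tool()"
```

```text
clock: 3.52
tool_pos: [0.3534, 0.302, 0.0356]
tool_rot: [[0.476, 0.879, -0.0], [0.879, -0.476, -0.0], [-0.001, -0.0, -1.0]]
wrist_force: [0.2, -1.2, -0.1]
width: 0.004
finger_force: 0.8
clock: 3.9
tool_pos: [0.3574, 0.3091, 0.0357]
tool_rot: [[0.477, 0.879, 0.0], [0.879, -0.477, 0.0], [0.001, 0.0, -1.0]]
wrist_force: [0.2, 0.2, 0.9]
width: 0.008
finger_force: 0.0
t 3.9 tcp(grill) [-0.1233  0.0011  0.0357] tip z 0.0187 yaw err deg -0.06 z [ 0.  0. -1.] F [0.2 0.2 0.9] w 0.008306951519926957 j [0.66 0.14 2.21 0.   0.79 1.16]
```

```bash
for i in 1 2; do python3 -m inch '{"gripper":[0,0],"xyz":[[0.004,0,0],[0.004,0,0]],"twist":[[0,0,0],[0,0,0]]}' | grep -E "pos|force"; done
```

```text
tool_pos: [0.3582, 0.3105, 0.0357]
wrist_force: [-0.5, -0.7, 0.1]
finger_force: 0.4
tool_pos: [0.3591, 0.3123, 0.0356]
wrist_force: [0.1, 0.5, 0.0]
finger_force: 0.5
```

```bash
python3 - <<'E'
from h import *
tool()
c=read_camera("side"); show({"img":cv2.resize(c["img"][140:320,130:330],None,fx=3,fy=3)},"pics/b.png")
G=g(cloud(c)); x,y,z=np.moveaxis(G,2,0)
m=(x>-.19)&(x<-.1)&(z>.02)&(z<.036)&(abs(y)<.078)&(abs(y)>.03); q=G[m]; print(m.sum(),np.percentile(q[:,0],[2,10,50]),np.percentile(q[:,1],[2,98]))
E
```

```text
t 4.4 tcp(grill) [-0.1196  0.0011  0.0356] tip z 0.0186 yaw err deg -0.06 z [-0.  0. -1.] F [0.1 0.5 0. ] w 0.006151287136586683 j [0.66 0.15 2.21 0.   0.79 1.16]
161 [-0.10849349 -0.10698901 -0.10440992] [-0.07099517  0.07239077]
```

View pics/b.png

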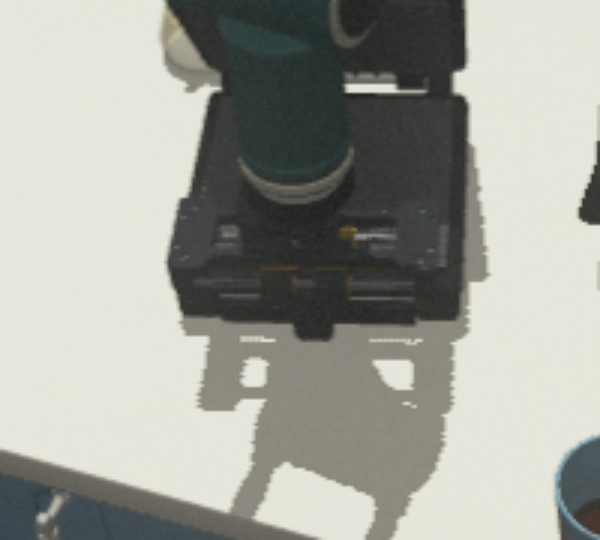

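```bash
python3 -m inch '{"gripper":[0,0],"xyz":[[0.004,0,0],[0.004,0,0]],"twist":[[0,0,0],[0,0,0]]}' | grep -E "pos|force";python3 -m inch '{"gripper":[0,0,0],"xyz":[[0,0,0],[0,0,0],[0,0,0]],"twist":[[0,0,0],[0,0,0],[0,0,0]]}' | grep -E "pos|force"
```

```text
tool_pos: [0.3595, 0.3131, 0.0355]
wrist_force: [-2.1, -5.6, 3.2]
finger_force: 2.6
tool_pos: [0.3595, 0.3131, 0.0355]
wrist_force: [-1.5, -4.2, 3.6]
finger_force: 2.5
```

```bash
python3 -m inch '{"gripper":[0,0,0,0],"xyz":[[-0.04,0,0],[-0.08,0,0],[-0.08,0,-0.12],[-0.08,0,-0.24]],"twist":[[0,0,0],[0,0,0],[0,0,0],[0,0,0]]}' | grep pos && python3 -m inch '{"gripper":[0,0,0,0,0],"xyz":[[0,0,-0.12],[0,0,-0.24],[0,0,-0.36],[0,0,-0.42],[0,0,-0.42]],"twist":[[0,0,0],[0,0,0],[0,0,0],[0,0,0],[0,0,0]]}'|grep pos; python3 - <<'E'
from h import *
tool()
c=read_camera("top"); G=g(cloud(c)); x,y,z=np.moveaxis(G,2,0)
m=(x>-.19)&(x<-.1)&(z>.018)&(z<.04)&(abs(y)<.078); q=G[m]; print(m.sum(),np.percentile(q[:,0],[2,10,50]) if m.sum() else '')
c=read_camera("side"); G=g(cloud(c)); x,y,z=np.moveaxis(G,2,0)
m=(x>-.19)&(x<-.1)&(z>.018)&(z<.04)&(abs(y)<.078); q=G[m]; print(m.sum(),np.percentile(q[:,0],[2,10,50]) if m.sum() else '')
show({"img":cv2.resize(c["img"][100:280,130:350],None,fx=3,fy=3)},"pics/c.png")
m=(z>.045)&(z<.062)&(abs(x)<.2)&(abs(y)<.2); r=cv2.minAreaRect((cloud(c)[m][:,:2]*1000).astype(np.float32)); print(r,cv2.boxPoints(r).round(0).tolist())
l,h=.176,.046
for th in np.arange(1.2,-.05,-.1):
    s_,c_=np.sin(th),np.cos(th); print(round(th,2),"TCP", (.11-l*c_+h*s_+.009).round(3),(.062+l*s_+h*c_+.017).round(3))
E
```

```text
tool_pos: [0.34, 0.2778, 0.1562]
tool_pos: [0.342, 0.2794, 0.3689]
t 6.2 tcp(grill) [-0.1567  0.0006  0.3689] tip z 0.3519 yaw err deg -0.07 z [ 0.006  0.004 -1.   ] F [0.9 0.4 0.4] w 0.005428568928574263 j [ 0.63 -0.25  1.91  0.    1.47  1.13]
0 
329 [-0.10906754 -0.10700403 -0.10405427]
((421.392578125, 465.9971923828125), (311.8492736816406, 257.038330078125), 62.53929901123047) [[235.0, 387.0], [464.0, 268.0], [607.0, 545.0], [379.0, 664.0]]
1.2 TCP 0.098 0.26
1.1 TCP 0.08 0.257
1.0 TCP 0.063 0.252
0.9 TCP 0.046 0.245
0.8 TCP 0.029 0.237
0.7 TCP 0.014 0.228
0.6 TCP -0.0 0.216
0.5 TCP -0.013 0.204
0.4 TCP -0.025 0.19
0.3 TCP -0.036 0.175
0.2 TCP -0.044 0.159
0.1 TCP -0.052 0.142
-0.0 TCP -0.057 0.125
```

View pics/c.png

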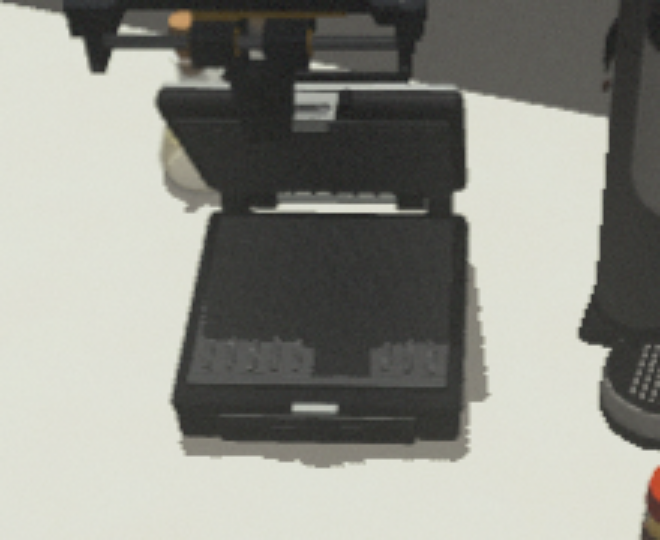

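The picture shows the tray flush with the grill's front (320,430) and the lid still open. Next I'll go over the lid and down behind the grip.

```bash
python3 -m inch '{"gripper":[0,0,0,0,0],"xyz":[[0.12,0,0],[0.24,0,0],[0.36,0,0],[0.46,0,0],[0.514,0,0]],"twist":[[0,0,0],[0,0,0],[0,0,0],[0,0,0],[0,0,0]]}' | grep pos && python3 -m inch '{"gripper":[0,0,0,0],"xyz":[[0,0,0.06],[0,0,0.13],[0,0,0.195],[0,0,0.195]],"twist":[[0,0,0],[0,0,0],[0,0,0],[0,0,0]]}'|grep -E "pos|force"; python3 - <<'E'
from h import *
tool()
c=read_camera("side"); show({"img":cv2.resize(c["img"][60:280,130:350],None,fx=2.6,fy=2.6)},"pics/d.png")
E
```

```text
tool_pos: [0.4635, 0.506, 0.3609]
tool_pos: [0.461, 0.5022, 0.2611]
wrist_force: [-1.4, -1.1, 0.7]
finger_force: 0.0
t 7.42 tcp(grill) [0.0959 0.0018 0.2611] tip z 0.2441 yaw err deg -0.06 z [-0.008 -0.009 -1.   ] F [-1.4 -1.1  0.7] w 0.007916450051335856 j [ 0.79  0.28  1.57 -0.    1.3   1.29]
```

View pics/d.png

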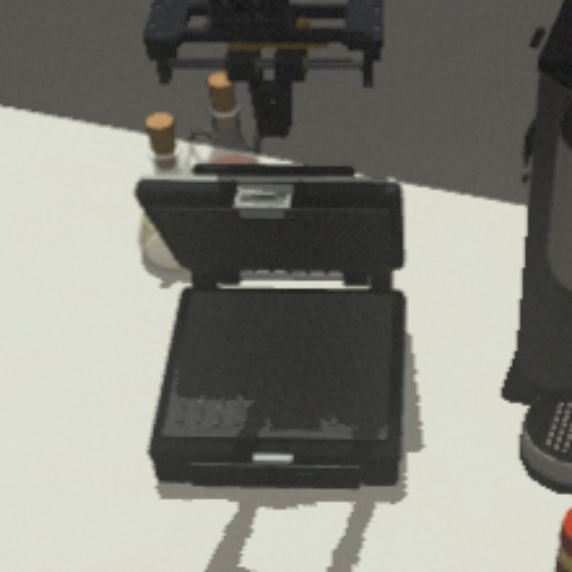

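The fingers (272,115) are behind the grip (275,168). Pushing along the arc now.

```bash
python3 -m inch '{"gripper":[0,0,0,0,0],"xyz":[[-0.033,0,0.009],[-0.066,0,0.018],[-0.082,0,0.025],[-0.1,0,0.032],[-0.134,0,0.048]],"twist":[[0,0,0],[0,0,0],[0,0,0],[0,0,0],[0,0,0]]}'|grep -E "pos|force"; python3 - <<'E'
from h import *
tool()
E
```

```text
tool_pos: [0.4326, 0.4474, 0.2463]
wrist_force: [2.0, 4.0, 1.8]
finger_force: 1.9
t 8.1 tcp(grill) [0.0342 0.0007 0.2463] tip z 0.2293 yaw err deg -0.04 z [ 0.004  0.004 -1.   ] F [2.  4.  1.8] w 0.0017515135183629829 j [0.76 0.17 1.74 0.   1.23 1.26]
```

```bash
python3 -m inch '{"gripper":[0,0,0,0,0],"xyz":[[-0.03,0,0.018],[-0.058,0,0.042],[-0.072,0,0.054],[-0.084,0,0.066],[-0.108,0,0.094]],"twist":[[0,0,0],[0,0,0],[0,0,0],[0,0,0],[0,0,0]]}'|grep -E "pos|force"; python3 - <<'E'
from h import *
tool()
c=read_camera("side"); show({"img":cv2.resize(c["img"][60:280,130:350],None,fx=2.6,fy=2.6)},"pics/e.png")
E
```

```text
tool_pos: [0.4065, 0.3991, 0.1983]
wrist_force: [0.8, 0.9, 2.5]
finger_force: 1.5
t 8.72 tcp(grill) [-0.0207  0.0007  0.1983] tip z 0.1813 yaw err deg -0.05 z [ 0.002  0.002 -1.   ] F [0.8 0.9 2.5] w 0.007047495195661346 j [0.73 0.11 1.9  0.   1.13 1.23]
```

View pics/e.png

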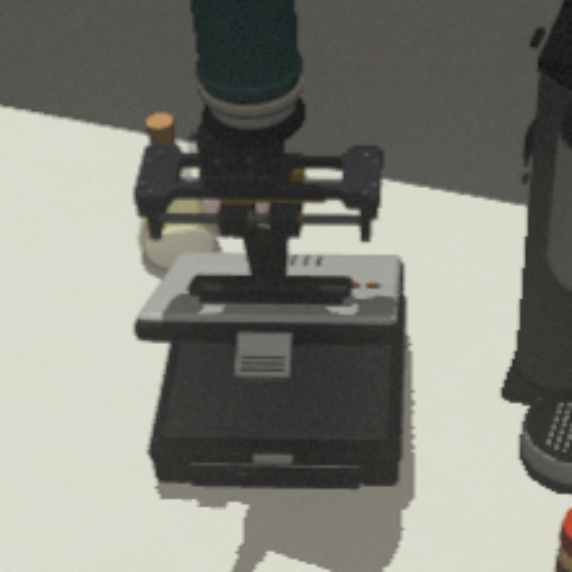

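The lid is coming down, with the fingertip on the grip (265,280) and the clip hanging out (263,355).

```bash
python3 -m inch '{"gripper":[0,0,0,0,0],"xyz":[[-0.012,0,0.015],[-0.022,0,0.03],[-0.038,0,0.062],[-0.047,0,0.079],[-0.054,0,0.096]],"twist":[[0,0,0],[0,0,0],[0,0,0],[0,0,0],[0,0,0]]}'|grep -E "pos|force"; python3 -m inch '{"gripper":[0,0,0,0,0],"xyz":[[-0.003,0,0.01],[-0.006,0,0.018],[-0.008,0,0.026],[-0.01,0,0.034],[-0.01,0,0.034]],"twist":[[0,0,0],[0,0,0],[0,0,0],[0,0,0],[0,0,0]]}'|grep -E "pos|force"; python3 - <<'E'
from h import *
tool()
E
```

```text
tool_pos: [0.3927, 0.3742, 0.1483]
wrist_force: [0.4, 0.8, 2.8]
finger_force: 1.0
tool_pos: [0.3905, 0.3703, 0.1317]
wrist_force: [-0.4, 0.3, -0.4]
finger_force: 0.0
t 10.03 tcp(grill) [-0.0537  0.0011  0.1317] tip z 0.1147 yaw err deg -0.06 z [-0.  0. -1.] F [-0.4  0.3 -0.4] w 0.008146769226411258 j [0.71 0.12 2.02 0.   1.   1.21]
```

```bash
for i in 1 2; do python3 -m inch '{"gripper":[0,0,0],"xyz":[[0,0,0.004],[-0.002,0,0.008],[-0.002,0,0.008]],"twist":[[0,0,0],[0,0,0],[0,0,0]]}'|grep -E "pos|wrist_force"; done
```

```text
tool_pos: [0.3902, 0.3696, 0.1281]
wrist_force: [-0.0, 0.1, 0.2]
tool_pos: [0.3899, 0.369, 0.1253]
wrist_force: [-2.1, -0.6, 7.6]
```

```bash
for i in 1 2; do python3 -m inch '{"gripper":[0,0],"xyz":[[0,0,0.004],[0,0,0.004]],"twist":[[0,0,0],[0,0,0]]}'|grep -E "pos|wrist_force"; done; python3 - <<'E'
from h import *
c=read_camera("side"); G=g(cloud(c)); x,y,z=np.moveaxis(G,2,0)
m=(abs(y)<.1)&(x>-.105)&(x<.1)&(z>.08)&(z<.1); q=G[m]
A_=np.c_[q[:,0],np.ones(len(q))]; s=np.linalg.lstsq(A_,q[:,2],rcond=None)[0]; print(m.sum(),"slope",s)
m=(abs(y)<.024)&(x>-.17)&(x<-.116)&(z>.04)&(z<.1); q=G[m]; print("clip",m.sum(),np.percentile(q,[2,50,98],axis=0).round(3))
E
```

```text
tool_pos: [0.39, 0.3691, 0.1253]
wrist_force: [-5.9, -4.9, 19.0]
tool_pos: [0.39, 0.3691, 0.1252]
wrist_force: [-9.5, -8.3, 30.3]
2741 slope [0.00833382 0.08819725]
clip 197 [[-0.131 -0.02   0.048]
 [-0.123  0.002  0.057]
 [-0.116  0.022  0.068]]
```

```bash
python3 -m inch '{"gripper":[0,0,0,0,0],"xyz":[[0,0,-0.06],[0,0,-0.15],[-0.08,0,-0.2],[-0.18,0,-0.2],[-0.27,0,-0.2]],"twist":[[0,0,0],[0,0,0],[0,0,0],[0,0,0],[0,0,0]]}'|grep -E "pos|force"; python3 -m inch '{"gripper":[0,0,0,0,0],"xyz":[[0,0,0.04],[0,0,0.15],[0,0,0.26],[0,0,0.32],[0,0,0.32]],"twist":[[0,0,0],[0,0,0],[0,0,0],[0,0,0],[0,0,0]]}'|grep -E "pos|force"; python3 - <<'E'
from h import *
tool()
E
```

```text
tool_pos: [0.3247, 0.2488, 0.2203]
wrist_force: [0.2, -0.8, 0.3]
finger_force: 0.0
tool_pos: [0.3229, 0.2482, 0.0577]
wrist_force: [-0.5, -0.1, 0.7]
finger_force: 0.0
t 12.57 tcp(grill) [-0.1933  0.0025  0.0577] tip z 0.0407 yaw err deg -0.06 z [-0.005 -0.004 -1.   ] F [-0.5 -0.1  0.7] w 0.005297067848629286 j [ 0.59 -0.02  2.33  0.    0.84  1.09]
```

```bash
python3 -m inch '{"gripper":[0,0,0,0,0],"xyz":[[0.04,0,0],[0.08,0,0],[0.1,0,0],[0.115,0,0],[0.126,0,0]],"twist":[[0,0,0],[0,0,0],[0,0,0],[0,0,0],[0,0,0]]}'|grep -E "pos|wrist_force"; for i in 1 2; do python3 -m inch '{"gripper":[0,0,0],"xyz":[[0.003,0,0],[0.003,0,0],[0.003,0,0]],"twist":[[0,0,0],[0,0,0],[0,0,0]]}'|grep -E "pos|wrist_force"; done;  python3 -c "
from h import *
tool()"
```

```text
tool_pos: [0.3554, 0.3057, 0.0602]
wrist_force: [-0.7, -0.9, -1.1]
tool_pos: [0.3562, 0.3066, 0.0604]
wrist_force: [-0.7, -0.1, 0.2]
tool_pos: [0.3567, 0.3078, 0.0602]
wrist_force: [0.8, -1.5, -0.5]
t 13.95 tcp(grill) [-0.1247  0.0011  0.0602] tip z 0.0432 yaw err deg -0.06 z [-0. -0. -1.] F [ 0.8 -1.5 -0.5] w 0.010193385007420022 j [ 0.66  0.1   2.2  -0.    0.84  1.16]
```

```bash
for i in 1 2; do python3 -m inch '{"gripper":[0,0,0],"xyz":[[0.003,0,0],[0.003,0,0],[0.003,0,0]],"twist":[[0,0,0],[0,0,0],[0,0,0]]}'|grep -E "pos|wrist_force"; done;  python3 -c "
from h import *
tool()"
```

```text
tool_pos: [0.3575, 0.3092, 0.0602]
wrist_force: [0.0, -0.9, 1.0]
tool_pos: [0.3582, 0.3106, 0.0602]
wrist_force: [0.4, 0.7, -0.0]
t 14.7 tcp(grill) [-0.1215  0.0011  0.0602] tip z 0.0432 yaw err deg -0.06 z [ 0.  0. -1.] F [ 0.4  0.7 -0. ] w 0.0030142480504039984 j [0.66 0.1  2.2  0.   0.84 1.16]
```

```bash
for i in 1 2 3; do python3 -m inch '{"gripper":[0,0],"xyz":[[0.003,0,0],[0.003,0,0]],"twist":[[0,0,0],[0,0,0]]}'|grep -E "pos|wrist_force"; done;  python3 - <<'E'
from h import *
tool()
c=read_camera("side"); show({"img":cv2.resize(c["img"][140:320,130:330],None,fx=3,fy=3)},"pics/f.png")
E
```

```text
tool_pos: [0.3589, 0.3119, 0.0602]
wrist_force: [0.3, 0.2, 0.7]
tool_pos: [0.3593, 0.3126, 0.0601]
wrist_force: [-1.8, -3.5, 2.3]
tool_pos: [0.3593, 0.3127, 0.06]
wrist_force: [-3.6, -8.6, 6.7]
t 15.45 tcp(grill) [-0.1192  0.0012  0.06  ] tip z 0.043 yaw err deg -0.03 z [-0.003 -0.004 -1.   ] F [-3.6 -8.6  6.7] w 0.007901524221293465 j [ 0.66  0.11  2.19 -0.    0.85  1.16]
```

View pics/f.png

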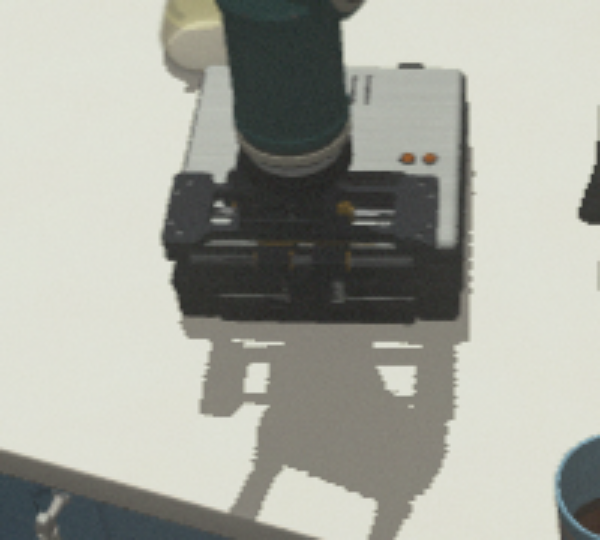

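The hand is in contact at the front (310,290), with 9 N on the stop. I'll back off and check the clip.

```bash
python3 -m inch '{"gripper":[0,0,0,0,0],"xyz":[[-0.06,0,0],[-0.12,0,0],[-0.14,0,-0.1],[-0.14,0,-0.22],[-0.14,0,-0.34]],"twist":[[0,0,0],[0,0,0],[0,0,0],[0,0,0],[0,0,0]]}'|grep -E "pos|wrist_force"; python3 -m inch '{"gripper":[0,0,0,0,0],"xyz":[[0,0,-0.1],[0,0,-0.22],[0,0,-0.34],[0,0,-0.34],[0,0,-0.34]],"twist":[[0,0,0],[0,0,0],[0,0,0],[0,0,0],[0,0,0]]}'|grep -E "pos|wrist_force"; python3 - <<'E'
from h import *
c=read_camera("side"); show({"img":cv2.resize(c["img"][130:330,130:400],None,fx=2.9,fy=2.9)},"pics/g.png")
G=g(cloud(c)); x,y,z=np.moveaxis(G,2,0)
m=(abs(y)<.1)&(x>-.105)&(x<.1)&(z>.08)&(z<.1); q=G[m]
print("slope",np.polyfit(q[:,0],q[:,2],1))
for zz in((.008,.018),(.018,.032),(.036,.05),(.05,.062),(.062,.074)):
    for nm,yy in(("mid",abs(y)<.018),("off",(abs(y)>.03)&(abs(y)<.07))):
        m=yy&(x>-.19)&(x<-.09)&(z>zz[0])&(z<zz[1]); print(zz,nm,m.sum(),np.percentile(G[m][:,0],[5,50]).round(4) if m.any() else "")
E
```

```text
tool_pos: [0.327, 0.2531, 0.2323]
wrist_force: [1.4, 0.5, 0.6]
tool_pos: [0.3271, 0.2531, 0.4]
wrist_force: [0.1, 0.8, -0.4]
slope [0.00468756 0.08805087]
(0.008, 0.018) mid 40 [-0.1058 -0.104 ]
(0.008, 0.018) off 88 [-0.106  -0.1039]
(0.018, 0.032) mid 60 [-0.1094 -0.1056]
(0.018, 0.032) off 217 [-0.1065 -0.1024]
(0.036, 0.05) mid 63 [-0.111  -0.1081]
(0.036, 0.05) off 215 [-0.1022 -0.099 ]
(0.05, 0.062) mid 63 [-0.1105 -0.1081]
(0.05, 0.062) off 35 [-0.1001 -0.0942]
(0.062, 0.074) mid 64 [-0.1107 -0.1078]
(0.062, 0.074) off 57 [-0.0982 -0.096 ]
```

View pics/g.png

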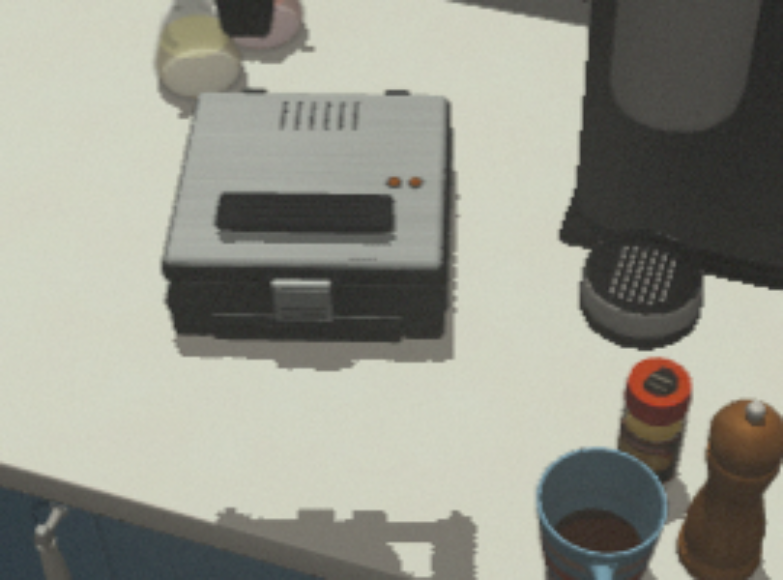

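The lid is down and the clip lies flat against the front (302,300). The tray is flush (305,325). I'll do a quick check of grill shift and tray depth against the first picture.

```bash
python3 - <<'E'
from h import *
def rep(P):
    G=g(P); x,y,z=np.moveaxis(G,2,0)
    m=(z>.036)&(z<.05)&(abs(y)>.08)&(abs(y)<.1)&(x<-.08)&(x>-.13); a=np.percentile(G[m][:,0],[5,50]).round(4)
    m=(z>.01)&(z<.03)&(abs(y)>.08)&(abs(y)<.1)&(x<-.08)&(x>-.13); b=np.percentile(G[m][:,0],[5,50]).round(4)
    m=(z>.036)&(z<.05)&(abs(x)<.1)&(y<-.08)&(y>-.14); d=np.percentile(G[m][:,1],[5,50]).round(4)
    print(a,b,d)
rep(np.load("side.npz")["P"]); rep(cloud(read_camera("side")))
tool()
E
```

```text
[-0.1017 -0.097 ] [-0.1021 -0.0997] [-0.1104 -0.1035]
[-0.1023 -0.0978] [-0.102  -0.0999] [-0.111  -0.1068]
t 16.85 tcp(grill) [-0.1876  0.0015  0.3982] tip z 0.3812 yaw err deg -0.05 z [-0.002 -0.001 -1.   ] F [-0.7  1.1 -0.3] w 0.0020426511897583322 j [ 0.6  -0.3   1.91  0.    1.54  1.09]
```

```bash
python3 -c "
from station import *
print(sign_off())"
```

```text
the job is handed in; nothing more can be done
None
```

I handed the job in at about 17 s: the drip tray is home, the lid is down and the clip is pushed in, with no measurable shift of the grill. The pepper mill, jar and mug were never approached; sign-off returned no verdict.

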